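# Hang the sink caddy astride the drying rail

## Robot

A 7-joint arm with a two-finger parallel gripper is mounted at the origin on a cart in front of the work surface, level with it; the furniture and walls round the work are solid. World frame = base frame: x ahead of the robot, y to its left, z up, the work surface at z = 0. Lengths are in m, angles in rad, forces in N, time in s.
With the tool pointing down it reaches from about 0.425 to 0.95 m from the base axis. Payload 4.7 kg.
Tool frame: the origin (TCP) lies on the centre line of the jaws, within the pads' length; the fingertips stand robot.nose_length ahead of it and the grasp point (between the pads) lies 8 mm behind it (robot.nose_length is the distance from the TCP to the fingertips, in m); z points along the fingers, y is the line along which they close (so a half turn about z gives the same grasp; the last joint's range is limited). The gripper opens to 85 mm and grips with 20 to 120 N. Pads are 22 mm wide; open, the fingers measure 114 mm over their backs; the gripper's body (76 mm by 85 mm) begins 54 mm behind the grasp point. The pads swing forward as they close: fully open they stand 13 mm farther back than shut.
Start: joints at [1.232, 0.469, -0.049, 1.532, 0.024, 1.141, -0.082], TCP at [0.206, -0.643, 0.211] pointing down, gripper open.
Joint ranges: [-2.59, 2.59], [-0.33, 1.99], [-1.39, 1.29], [0.1, 2.45], [-1.04, 4.18], [0.21, 1.99], [-2.66, 2.66]. Speed limits (rad/s): [2.57, 2.57, 3.14, 3.14, 3.14, 3.14, 3.14].

## Interface

Orientations are given as [roll, pitch, yaw] about the fixed x, y, z axes, in that order (R = Rz(yaw) Ry(pitch) Rx(roll)).
In Python, from plant import robot gives the robot as it stands. Calls block until the motion is done:
- robot.goto(position, orientation): joint-space move of the TCP to a pose.
- robot.move_straight(position, vel=0.15, attitude=None, contact_N=None): straight line of the TCP; attitude=None keeps the orientation; vel is the mean speed in m/s. With contact_N (N) it stops when the force on the tool has changed by that much, and returns True; else False.
- robot.move_joints(angles): joint-space move.
- robot.grip(opening, strength=None): opening from 0.0 (shut) to 1.0 (fully open); strength is the grip in N (None keeps the last); returns when the fingers have stopped.
- robot.sleep(seconds).
- robot.inverse_kinematics(position, orientation): joint angles nearest the present ones, or None.
- robot.sense(): the state.
- robot.grab_frame(name): name is "side" or "top"; returns a dict with "image" (420x560x3 uint8, red, green, blue), "range_z" (420x560 float32, m along the optical axis (not along the pixel's ray), 0 where there is no reading), "fx", "fy", "cx", "cy" (pixels), "dist_coeffs" ([k1, k2, p1, p2, k3] as OpenCV has them; the pictures are not rectified), "R" (3x3) and "t" (3): a world point X has camera coordinates R X + t. Camera axes: x right, y down, z forward; pixel columns grow to the right and rows downward; lengths in m; the calibration is good to about 2 mm. A picture is of the moment at which its call begins.
A pose or a line that the arm cannot do raises robot.IKError and nothing moves.
- robot.close_job(): hands the job in; it is judged then, once.
The state is a dict: "t": time; "joint_pos": joint angles; "joint_velocities": joint speeds; "effort": joint torques, N m; "tcp_pos": TCP position; "tcp_rot": TCP orientation; "wrist_force": force on the tool from outside, world axes, zero at the start; "torque": the same for the moment, N m; "opening": opening from 0.0 (shut) to 1.0 (fully open); "gripper_force": force on a finger pad.
Only numpy, scipy, OpenCV 4.12 (cv2) and the standard library are available. Lean on these libraries where they do the work, as an engineer would, in place of code of your own. Each camera call takes 0.05 s, during which the arm holds its last target. There are 200 camera calls.

## Task

Hang the sponge caddy, the steel saddle with an open pocket on each side, astride the bar of the drying stand, with one pocket on either side of the bar. Take it by its handle and lower it until it sits on the bar, or nearly so, before you let go; it should hang there level and still. Leave the plain saddle without pockets where it stands.

Things in the scene. Friction and masses are not known exactly. Their poses are not given: they have to be found in the camera images.
- caddy_handle (a point): Centre of the black grip bar on top of the sponge caddy, a loose upright steel saddle (upside-down U, 0.22 kg) with an open pocket outside each leg; 124 (x) x 70 (y) x 121 mm tall. Axes: z up, y along the tunnel between the legs and along the grip. Grip: 56 mm long (y), 12 thick (x), 14 tall, struts at its ends, 23 mm of air below it. This point is 114 mm above the caddy's underside.
- caddy_roof (a point): Caddy: middle of the tunnel's roof, the place that comes to rest on the bar; 80 mm above the caddy's underside and 34 mm below the grip's centre; axes as the grip's. The tunnel is 44 mm wide inside (x), open below and at both ends (y); its roof is arched, highest in the middle. Pocket rims lie 30 mm below this point.
- rail_mid (a point): Middle of the drying stand's horizontal steel bar, on its centre line, 112 mm above the table; z up, y along the bar. Fixed. Round bar, 14 mm thick (its top is 7 mm above this point), between two posts at y = -85 and +85 mm that rise no higher than the bar. Below: a drip tray 120 (x) x 190 (y) mm, 14 mm high.
- plain_handle (a point): Centre of the grip of the plain saddle, a look-alike to leave alone: same bent steel saddle and black handle, without pockets, so only 52 (x) x 70 (y) x 121 mm tall; loose, upright on the table. This point is 114 mm above its underside; axes as the caddy's.

How it is judged:
By the outcome, as a careful person would: the job done as asked, in the order asked, and still so for the second after the job is handed in, with the robot touching nothing.
It also fails if it takes over 43 s, if anything falls off the work surface, if the arm or the gripper's body presses on something with over 40 N, if the wrist force passes 120 N, or if a joint passes its speed limit or range.

## Working session

There is one attempt and no reset: what is moved stays moved. The work goes in short steps, each a Python script; the robot and the scene stay as the last script left them, time stands still between calls to the robot, and variables do not carry over. Pictures are saved under pics/ and viewed, at most 10 in all, crops included, and the job is handed in when it is done.

```bash
mkdir -p pics; ls
cat > h.py <<'E'
import numpy as np, cv2
from plant import robot
def cloud(f):
    "world points HxWx3 from the depth image, NaN where none"
    K=np.array([[f['fx'],0,f['cx']],[0,f['fy'],f['cy']],[0,0,1.]])
    h,w=f['range_z'].shape
    uv=np.stack(np.meshgrid(np.arange(w),np.arange(h)),-1).reshape(-1,1,2).astype(np.float64)
    n=cv2.undistortPoints(uv,K,np.array(f['dist_coeffs'],float)).reshape(h,w,2)
    z=f['range_z'].astype(float); z=np.where(z>0,z,np.nan)
    P=np.dstack([n[...,0]*z,n[...,1]*z,z])
    return (P-np.array(f['t']).ravel())@np.array(f['R'])
def snap(cam,name):
    f=robot.grab_frame(cam); cv2.imwrite(f'pics/{name}.png',f['image'][...,::-1]); P=cloud(f)
    np.savez(f'{name}.npz',P=P,im=f['image'],R=f['R'],t=f['t']); return f,P
E
python3 - <<'E'
from h import *
for c in('side','top'):
    f,P=snap(c,c+'0'); print(c,np.round(-np.array(f['R']).T@np.array(f['t']),3),np.round(f['R'],2).tolist(),np.nanmin(P.reshape(-1,3),0))
s=robot.sense(); print(s['t'],s['tcp_rot'],robot.nose_length)
E
```

```text
pics
side [0.524 0.748 0.466] [[-1.0, 0.03, -0.01], [0.02, 0.39, -0.92], [-0.02, -0.92, -0.39]] [-1.32944117 -1.99855513 -0.87242394]
top [ 0.377 -0.018  0.957] [[0.03, -1.0, 0.01], [-0.99, -0.03, -0.13], [0.13, -0.01, -0.99]] [-0.35480173 -1.3485692  -0.88029691]
0.1 [-3.13985140e+00  5.30673423e-05  3.09859989e-01] 0.011
```

View pics/top0.png

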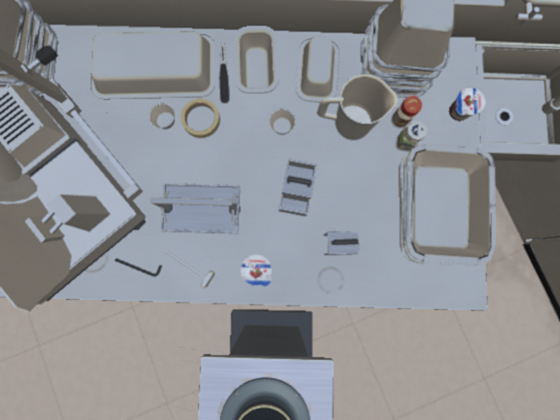

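View pics/side0.png

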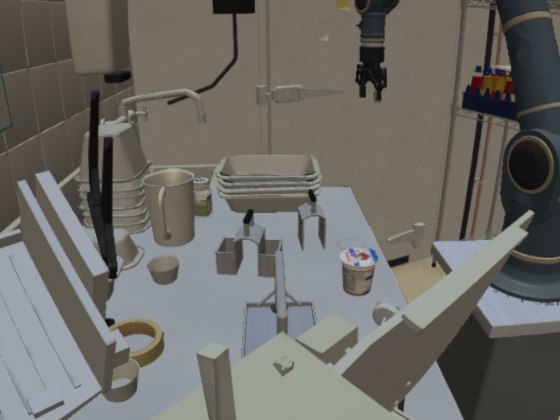

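The top view shows the caddy at about (298,188) with two pockets, the plain saddle at (342,243), and the stand's tray at (200,208) with its bar near row 202. Next I'll measure them from the depth data.

Run:
```python
from h import *
T=np.load('top0.npz');S=np.load('side0.npz')
def stat(n,m,P):
    p=P[m]; 
    if len(p)<5: print(n,len(p));return
    r=cv2.minAreaRect(p[:,:2].astype(np.float32)*1000)
    print(n,len(p),'mean',np.round(p.mean(0),4),'rect c',np.round(r[0],1),np.round(r[1],1),round(r[2],1),'z',np.round(np.percentile(p[:,2],[5,50,95]),4))
def box(m,u0,u1,v0,v1):
    b=np.zeros_like(m);b[v0:v1,u0:u1]=m[v0:v1,u0:u1];return b
for n,D,bc,bp,bb in(('top',T,(265,330,150,225),(320,370,220,265),(145,250,170,245)),('side',S,(210,290,200,285),(290,335,180,255),(235,325,245,360))):
    P=D['P'];z=np.nan_to_num(P[...,2],nan=-9);dark=D['im'].max(2)<75
    for nm,b in(('caddy',bc),('plain',bp)):
        stat(n+' '+nm+' all',box((z>.03)&(z<.14),*b),P)
        stat(n+' '+nm+' hi',box((z>.1)&(z<.14),*b),P)
        stat(n+' '+nm+' dark hi',box((z>.1)&(z<.14)&dark,*b),P)
    stat(n+' bar',box((z>.1)&(z<.14),*bb),P)
    stat(n+' tray',box((z>.008)&(z<.03),*bb),P)
    np.set_printoptions(linewidth=250)
z=T['P'][...,2]
print((z[150:222:3,275:325:2]*1000).round())
print((z[180:240:4,150:250:5]*1000).round())
print('table',np.nanmedian(z[260:290,290:310]))
im=cv2.resize(T['im'][140:265,140:370,::-1],None,fx=3.4,fy=3.4,interpolation=cv2.INTER_CUBIC);cv2.imwrite('pics/crop.png',im)
```

```text
top caddy all 997 mean [ 0.5586 -0.0632  0.075 ] rect c [562.1 -64.5] [ 71.4 126.5] 80.6 z [0.0373 0.0781 0.1206]
top caddy hi 147 mean [ 0.5609 -0.0636  0.1189] rect c [562.2 -63.7] [55.7 13.1] 81.1 z [0.1126 0.1198 0.1223]
top caddy dark hi 76 mean [ 0.5601 -0.061   0.1192] rect c [560.2 -62.7] [49.8  8. ] 80.5 z [0.1157 0.1201 0.122 ]
top plain all 718 mean [ 0.4263 -0.1664  0.0872] rect c [ 427.5 -168. ] [53.8 71. ] 1.5 z [0.0737 0.0819 0.1216]
top plain hi 139 mean [ 0.427  -0.166   0.1198] rect c [ 426.5 -167.9] [11.3 54.8] 1.1 z [0.1135 0.1205 0.1226]
top plain dark hi 89 mean [ 0.4264 -0.1649  0.1205] rect c [ 426.4 -165.4] [ 6.9 49.8] 1.8 z [0.1164 0.1208 0.1228]
top bar 517 mean [0.5073 0.1754 0.1166] rect c [507.9 175.6] [183.   14.4] 90.0 z [0.1125 0.1169 0.1201]
top tray 569 mean [0.5066 0.1734 0.0137] rect c [508.  191.2] [229.2 120.8] 89.5 z [0.0088 0.0131 0.0245]
side caddy all 2139 mean [ 0.5558 -0.0669  0.0665] rect c [588.4 -74. ] [530.3 202.5] 86.3 z [0.0323 0.0515 0.1192]
side caddy hi 445 mean [0.5274 0.0849 0.1169] rect c [532.3  54.6] [ 35.7 286.7] 14.2 z [0.1
[... 4647 characters left out ...]
   4.   2.   2.   3.   4.   6.  14.  10.  -3.  -3.]
 [  1.   1.  -2.  24.   4.   3.   7.   5.   3.   4.   3.   4.   4.   4.   5.   4.   5.   2.   1.  -2.]
 [  0.  -1.  -2.  15.   6.   2.   5.   3.   3.   5.   3.   4.   5.   4.   4.   8.   4.   2.   1.  -2.]
 [ -4.  -3.  -1.   5.   4.   4.   0.   1.   2.   4.   5.   3.   2.  -0.   4.   4.   6.   4.  -2.   1.]
 [ -0.  -3.  -2.   5.   6.   4.   1.   2.   2.   7.   5.   5.   4.   5.   4.   5.   3.  -1.  -0.  -1.]
 [ -1.  -1.   1.  -4.   0.  -5.  -1.   2.   1.   2.  -2.  -3.   6.   7.  12.  12.  15.  11.   1.  -2.]
 [ -0.  -2.  -1.   0.  -1.  -2.   0.  -1.  -1.  -1.   0.   1.   0.   2.   1.  -1.  -1.  -1.  -2.   1.]]
table -0.00017971153807090103
```

View pics/crop.png

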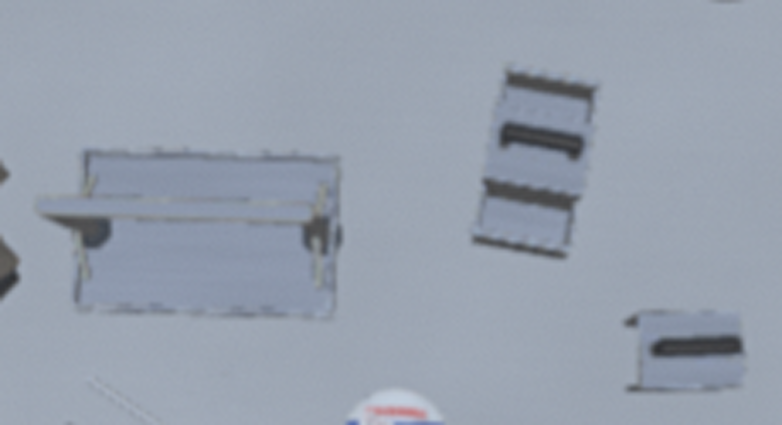

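The crop shows the grip of the caddy at about crop px (541,139), tilted about 9° to the bar, and the bar running along y. The numbers give the caddy grip at about (0.563, -0.063), yaw -9°, and the rail at about (0.509, 0.177), yaw 0. Next is a check of IK and clearance, then the move above the caddy.

Run:
```python
from h import *
T=np.load('top0.npz')['P'].reshape(-1,3);S=np.load('side0.npz')['P'].reshape(-1,3)
for P in(T,S):
    for c,r in(((.509,.177),.16),((.5625,-.0635),.16)):
        m=(np.hypot(P[:,0]-c[0],P[:,1]-c[1])<r)&(P[:,2]>.13)
        print(c,m.sum(),np.round(P[m].min(0),3) if m.any() else '',np.round(P[m].max(0),3) if m.any() else '')
y=np.radians(-9.1)
for s in(1,-1):
    for p,a in(([.5625,-.0635,.25],y),([.5625,-.0635,.106],y),([.509,.177,.30],0),([.509,.177,.145],0)):
        q=robot.inverse_kinematics(p,[np.pi,0,a+s*np.pi/2]); print(s,p,None if q is None else np.round(q,2))
```

```text
(0.509, 0.177) 0  
(0.5625, -0.0635) 0  
(0.509, 0.177) 0  
(0.5625, -0.0635) 0  
1 [0.5625, -0.0635, 0.25] [ 0.56  0.33 -0.66  1.72  0.22  1.17 -0.32]
1 [0.5625, -0.0635, 0.106] [ 0.5   0.48 -0.6   1.88  0.34  0.89 -0.43]
1 [0.509, 0.177, 0.3] [ 0.46  0.36 -1.12  1.69  0.34  1.3  -0.73]
1 [0.509, 0.177, 0.145] [ 0.42  0.58 -1.14  1.89  0.6   1.07 -0.96]
-1 [0.5625, -0.0635, 0.25] [ 0.88  0.5  -1.17  1.7   0.48  1.26  2.59]
-1 [0.5625, -0.0635, 0.106] [ 0.85  0.72 -1.18  1.86  0.75  1.1   2.36]
-1 [0.509, 0.177, 0.3] [ 0.49  0.38 -1.17  1.69  0.36  1.31  2.39]
-1 [0.509, 0.177, 0.145] [ 0.44  0.6  -1.17  1.88  0.63  1.09  2.16]
```

Run:
```python
from h import *
o=[np.pi,0,np.radians(80.9)]
s=robot.sense(); robot.move_straight(list(s['tcp_pos'][:2])+[.29],vel=.2)
robot.goto([.5625,-.0635,.26],o)
robot.move_straight([.5625,-.0635,.155],vel=.15)
robot.grip(.5)
f,P=snap('side','side1'); s=robot.sense(); print(s['t'],s['tcp_pos'],s['wrist_force'],s['opening'])
cv2.imwrite('pics/side1c.png',cv2.resize(f['image'][120:300,170:370,::-1],None,fx=3.3,fy=3.3))
```

```text
4.4583 [ 0.56251262 -0.06351321  0.15508621] [-0.27024499  0.51706655  1.19218164] 0.5037564690259311
```

View pics/side1c.png

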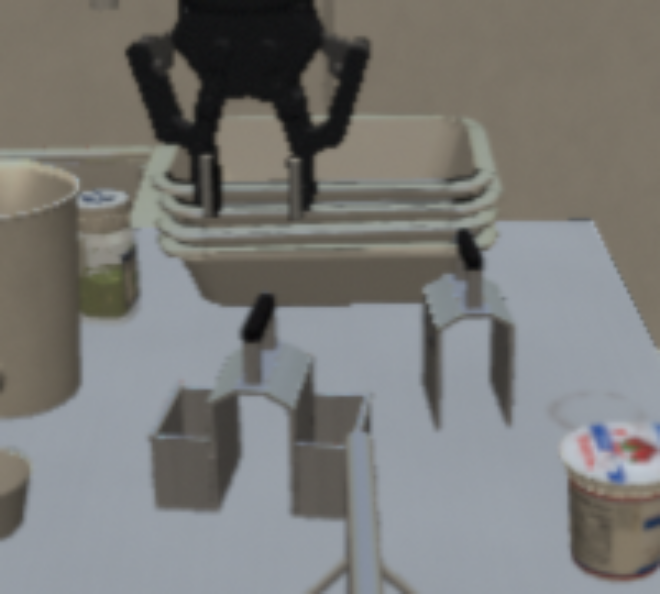

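The jaws (crop px 205 to 295, centre about 250) straddle the grip (about 258, 318). I'll descend, grip and lift.

Run:
```python
from h import *
hit=robot.move_straight([.5625,-.0635,.107],vel=.08,contact_N=8)
robot.grip(0.0,strength=50)
s=robot.sense(); print(hit,s['t'],s['tcp_pos'],s['opening'],s['gripper_force'],s['wrist_force'])
robot.move_straight([.5625,-.0635,.15],vel=.06); robot.sleep(.2)
s=robot.sense(); print(s['t'],s['tcp_pos'],s['opening'],s['gripper_force'],s['wrist_force'],s['torque'])
f,P=snap('side','side2')
cv2.imwrite('pics/side2c.png',cv2.resize(f['image'][120:300,170:370,::-1],None,fx=3.3,fy=3.3))
```

```text
False 5.6917 [ 0.56256879 -0.06350898  0.10716666] 0.0010519171038226164 0.0 [ 0.06618064 -0.54639512 -0.49038472]
6.7583 [ 0.56220982 -0.06348714  0.14955186] 0.0004878390637314271 0.0 [-0.42156645  1.21389113 -0.58148583] [-0.01580383 -0.01814363  0.01083344]
```

View pics/side2c.png

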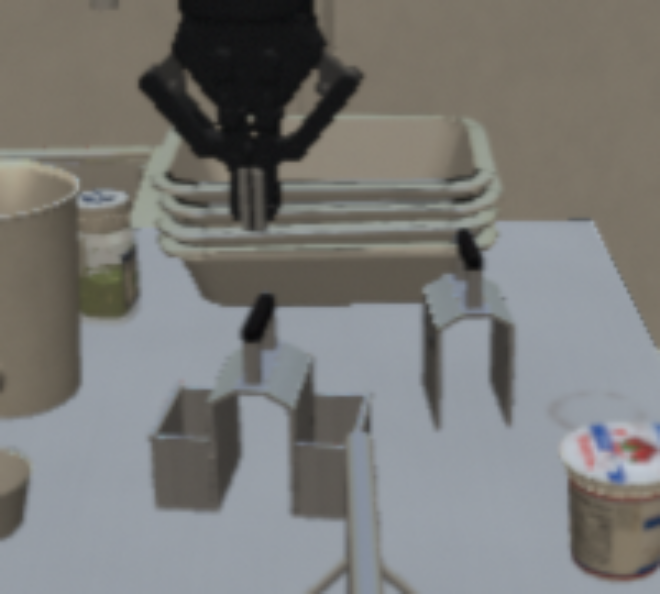

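The jaws closed on nothing: the tips (crop px 253,225) are well away from the grip (258,318). I'll measure where the gripper really is.

Run:
```python
from h import *
np.set_printoptions(suppress=True)
f,P2=snap('top','top2'); P1=np.load('side2.npz')['P']; P0=np.load('side0.npz')['P']; Q0=np.load('top0.npz')['P']
s=robot.sense();print(s['tcp_pos'],s['tcp_rot'],s['joint_pos'])
# gripper tip in side view, full px = 170+crop/3.3, 120+crop/3.3
for v in range(165,196,3): print(v,np.round(P1[v,240:258:3],3).tolist())
# caddy now
for n,P,b,im in(('top',P2,(265,330,150,225),f['image']),('side',P1,(210,290,200,285),np.load('side2.npz')['im'])):
    z=np.nan_to_num(P[...,2],nan=-9);m=np.zeros(z.shape,bool);m[b[2]:b[3],b[0]:b[1]]=1
    m&=(z>.1)&(z<.14)&(im.max(2)<75);print(n,m.sum(),np.round(np.nanmedian(P[m],0),4) if m.any() else '')
cv2.imwrite('pics/top2c.png',cv2.resize(f['image'][120:280,200:400,::-1],None,fx=3.5,fy=3.5))
```

```text
[ 0.56234079 -0.06349832  0.14970073] [-3.14103293 -0.00003125  1.41205354] [ 0.52705231  0.42850255 -0.63452221  1.83534239  0.30177812  0.97592241
 -0.3945077 ]
165 [[0.575, -0.051, 0.221], [0.569, -0.052, 0.221], [0.564, -0.05, 0.222], [0.558, -0.048, 0.222], [0.553, -0.049, 0.222], [0.547, -0.051, 0.221]]
168 [[0.575, -0.052, 0.215], [0.569, -0.053, 0.215], [0.564, -0.051, 0.215], [0.558, -0.049, 0.216], [0.553, -0.05, 0.216], [0.547, -0.055, 0.214]]
171 [[0.576, -0.058, 0.208], [0.57, -0.055, 0.209], [0.564, -0.055, 0.208], [0.558, -0.05, 0.21], [0.553, -0.057, 0.208], [0.56, -0.474, 0.074]]
174 [[0.576, -0.057, 0.202], [0.57, -0.052, 0.204], [0.564, -0.05, 0.204], [0.559, -0.054, 0.203], [0.553, -0.053, 0.203], [0.56, -0.471, 0.066]]
177 [[0.576, -0.057, 0.196], [0.57, -0.052, 0.198], [0.565, -0.055, 0.197], [0.559, -0.054, 0.197], [0.553, -0.051, 0.198], [0.555, -0.308, 0.111]]
180 [[0.576, -0.058, 0.19], [0.57, -0.052, 0.192], [0.565, -0.052, 0.192], [0.559, -0.053, 0.191], [0.554, -0.056, 0.19], [0.556, -0.32, 0.1]]
183 [[0.577, -0.057, 0.184], [0.571, -0.052, 0.186], [0.565, -0.049, 0.187], [0.559, -0.054, 0.185], [0.554, -0.051, 0.186], [0.556, -0.31, 0.095]]
186 [[0.577, -0.056, 0.179], [0.571, -0.052, 0.18], [0.565, -0.05, 0.181], [0.559, -0.05, 0.18], [0.554, -0.054, 0.179], [0.556, -0.319, 0.084]]
189 [[0.594, -0.311, 0.08], [0.571, -0.053, 0.174], [0.566, -0.055, 0.173], [0.56, -0.049, 0.175], [0.564, -0.312, 0.079], [0.556, -0.308, 0.08]]
192 [[0.593, -0.303, 0.075], [0.586, -0.303, 0.075], [0.579, -0.305, 0.074], [0.571, -0.301, 0.075], [0.564, -0.303, 0.074], [0.556, -0.306, 0.073]]
195 [[0.594, -0.313, 0.063], [0.587, -0.308, 0.065], [0.579, -0.311, 0.063], [0.572, -0.308, 0.065], [0.564, -0.308, 0.064], [0.557, -0.309, 0.064]]
top 18 [ 0.5623 -0.0426  0.1201]
side 97 [ 0.5633 -0.0528  0.1194]
```

View pics/top2c.png

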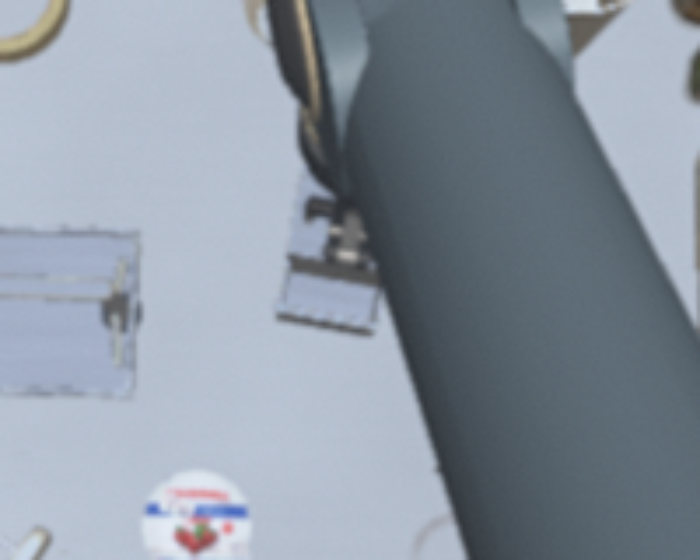

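The fingertips really sit at z≈0.172 with the TCP reported at 0.150, so about 34 mm higher than the model says (x and y agree). The jaws closed above the grip and the caddy hasn't moved. I'll correct z and try again.

Run:
```python
from h import *
robot.grip(.5)
hit=robot.move_straight([.5627,-.0635,.0735],vel=.06,contact_N=8)
f,P=snap('side','side3'); s=robot.sense()
reg=P[170:230,225:275].reshape(-1,3); m=(abs(reg[:,1]+.055)<.02)&(reg[:,2]>.09)
for lo,hi in((.53,.553),(.573,.60)):
    r=reg[m&(reg[:,0]>lo)&(reg[:,0]<hi)]; print('finger',lo,len(r),np.round(np.percentile(r,2,0),4) if len(r) else '',np.round(np.percentile(r,98,0),4) if len(r) else '')
print(hit,s['t'],s['tcp_pos'],s['wrist_force'])
cv2.imwrite('pics/side3c.png',cv2.resize(f['image'][120:300,170:370,::-1],None,fx=3.3,fy=3.3))
```

```text
finger 0.53 535 [ 0.5306 -0.0689  0.1028] [ 0.5518 -0.04    0.2114]
finger 0.573 534 [ 0.5738 -0.071   0.1027] [ 0.5991 -0.0439  0.2104]
False 8.8167 [ 0.5630317  -0.06350829  0.07394055] [ 0.12077728  0.56828395 -0.59473471]
```

View pics/side3c.png

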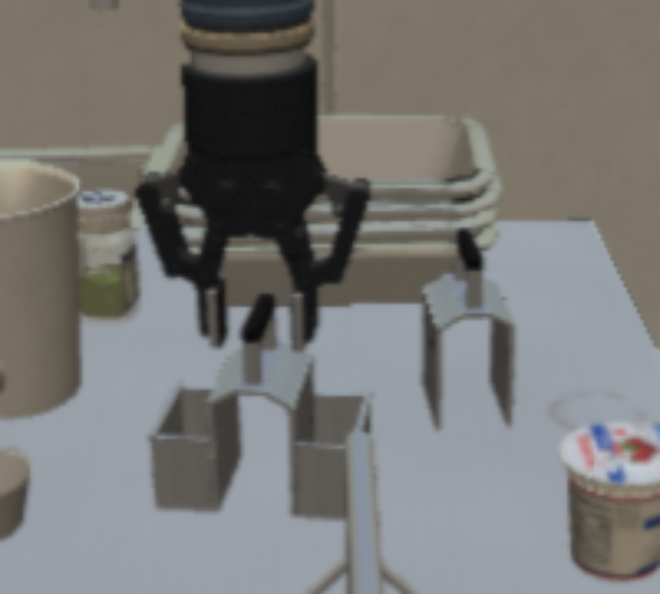

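The jaws straddle the grip (px 215 and 298, grip at about 258) with the tips at z≈0.102. Closing and lifting.

Run:
```python
from h import *
robot.grip(0.0,strength=50)
s=robot.sense(); print(s['t'],s['tcp_pos'],s['opening'],s['gripper_force'],s['wrist_force'])
p=s['tcp_pos']
if s['gripper_force']>5:
    robot.move_straight([p[0],p[1],p[2]+.03],vel=.05); robot.sleep(.2)
    s=robot.sense(); print(s['t'],s['tcp_pos'],s['opening'],s['gripper_force'],s['wrist_force'],s['torque'])
    if s['gripper_force']>5: 
        robot.move_straight([p[0],p[1],.235],vel=.15)
        robot.goto([.509,.177,.235],[np.pi,0,np.pi/2]); robot.sleep(.3)
        f,P=snap('side','side4'); s=robot.sense(); print(s['t'],s['tcp_pos'],s['gripper_force'],s['wrist_force'])
        snap('top','top4')
```

```text
9.1917 [ 0.56257323 -0.06347735  0.07374503] 0.1336693186424953 49.55646336078644 [-0.99923826  0.94008393  2.95267123]
10.15 [ 0.56230825 -0.0635015   0.10339252] 0.1299743538850076 48.92819166183472 [-1.1770795   0.09768808 -2.22408262] [-0.00140122  0.00381355  0.00876343]
12.5 [0.50937671 0.17614936 0.23492055] 48.92188310623169 [-0.17418416  0.88255198 -3.14217123]
```

Run:
```python
from h import *
D=np.load('side4.npz');P=D['P']
cv2.imwrite('pics/side4c.png',cv2.resize(D['im'][40:400,180:420,::-1],None,fx=1.66,fy=1.66))
z=P[...,2]; ok=(abs(P[...,1]-.177)<.12)&(abs(P[...,0]-.509)<.09)
for lo,hi in((.15,.165),(.165,.175),(.18,.2),(.2,.21),(.215,.225),(.225,.235),(.26,.29),(.108,.117)):
    r=P[ok&(z>lo)&(z<hi)]; print(lo,hi,len(r),np.round(np.percentile(r,1,0),3),np.round(np.percentile(r,99,0),3)) if len(r)>5 else print(lo,len(r))
```

```text
0.15 0.165 117 [0.452 0.188 0.161] [0.571 0.215 0.165]
0.165 0.175 403 [0.45  0.159 0.165] [0.572 0.215 0.175]
0.18 0.2 1354 [0.451 0.144 0.18 ] [0.571 0.215 0.2  ]
0.2 0.21 735 [0.451 0.144 0.2  ] [0.571 0.215 0.21 ]
0.215 0.225 53 [0.486 0.181 0.215] [0.537 0.215 0.225]
0.225 0.235 50 [0.486 0.201 0.225] [0.537 0.215 0.235]
0.26 0.29 668 [0.492 0.159 0.261] [0.53  0.207 0.29 ]
0.108 0.117 237 [0.503 0.096 0.108] [0.517 0.271 0.117]
```

View pics/side4c.png

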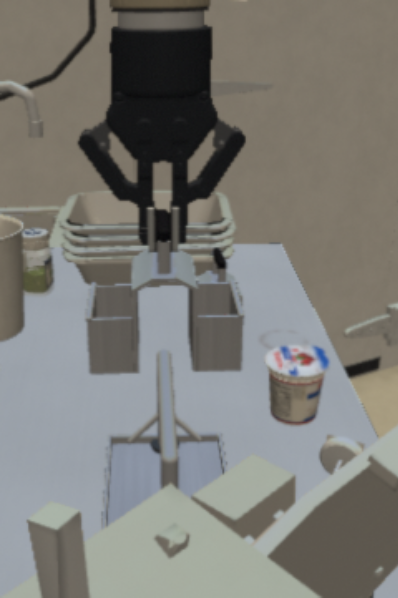

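The caddy hangs level and aligned in the jaws (tunnel centre about px 165, bar about px 165, x≈0.511 against 0.510). Lowering with contact.

Run:
```python
from h import *
x,y=.5085,.176
robot.move_straight([x,y,.120],vel=.08); robot.sleep(.3)
hit=robot.move_straight([x,y,.108],vel=.02,contact_N=4)
s=robot.sense(); print(hit,s['t'],s['tcp_pos'],s['gripper_force'],s['wrist_force'],s['torque'])
D=snap('side','side5')[0]
cv2.imwrite('pics/side5c.png',cv2.resize(D['image'][40:400,180:420,::-1],None,fx=1.66,fy=1.66))
```

```text
True 14.8833 [0.50862348 0.17599358 0.11267227] 49.91751194000244 [-1.88566849 -1.09227248  6.05730251] [-0.12137555  0.15598855  0.01604255]
```

View pics/side5c.png

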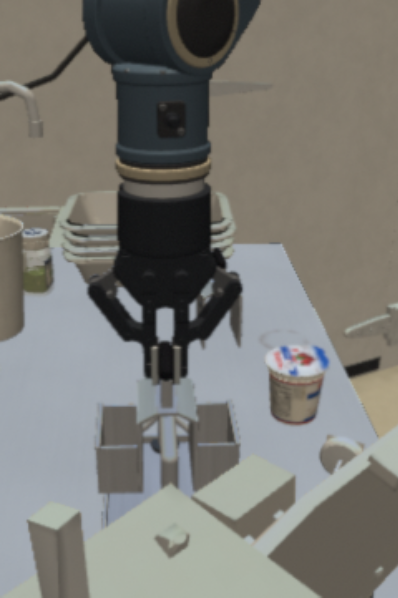

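Contact came at TCP z=0.1127, exactly as predicted. The picture shows the caddy astride the bar, roof at px (168,405), with a pocket on each side. Releasing.

Run:
```python
from h import *
robot.grip(.5); robot.sleep(.3)
s=robot.sense(); print(s['t'],s['tcp_pos'],s['gripper_force'],s['wrist_force'])
robot.move_straight([.5085,.176,.23],vel=.08); robot.sleep(1.5)
def rep(n):
    f,P=snap('side',n);z=P[...,2];ok=(abs(P[...,1]-.177)<.12)&(abs(P[...,0]-.509)<.09)
    for lo,hi in((.06,.083),(.083,.092),(.105,.13),(.145,.162)):
        r=P[ok&(z>lo)&(z<hi)]; print(lo,len(r),np.round(np.percentile(r,1,0),3),np.round(np.percentile(r,99,0),3)) 
    q=P[ok&(z>.083)&(z<.095)&(P[...,1]>.19)]
    for a,b in((.44,.48),(.535,.58)): 
        r=P[ok&(P[...,0]>a)&(P[...,0]<b)&(P[...,1]>.2)&(z>.04)]; print('pocket rim z',np.round(np.percentile(r[:,2],[50,99]),4))
    return f
rep('side6'); robot.sleep(1.5); f=rep('side7')
print(robot.sense()['t'])
cv2.imwrite('pics/side7c.png',cv2.resize(f['image'][40:400,180:420,::-1],None,fx=1.66,fy=1.66))
```

```text
15.6417 [0.50772209 0.17539168 0.11163591] 0.0 [-0.0890896   0.90988068  0.70716587]
0.06 1255 [0.45  0.144 0.06 ] [0.57  0.215 0.083]
0.083 573 [0.448 0.144 0.083] [0.572 0.268 0.092]
0.105 1200 [0.485 0.132 0.106] [0.536 0.27  0.127]
0.145 222 [0.505 0.154 0.145] [0.516 0.207 0.161]
pocket rim z [0.0742 0.0921]
pocket rim z [0.0767 0.4868]
0.06 1249 [0.45  0.144 0.06 ] [0.57  0.215 0.083]
0.083 573 [0.448 0.144 0.083] [0.572 0.268 0.092]
0.105 1198 [0.485 0.129 0.106] [0.536 0.27  0.127]
0.145 223 [0.505 0.152 0.145] [0.516 0.208 0.161]
pocket rim z [0.0746 0.0921]
pocket rim z [0.0761 0.4856]
20.375
```

View pics/side7c.png

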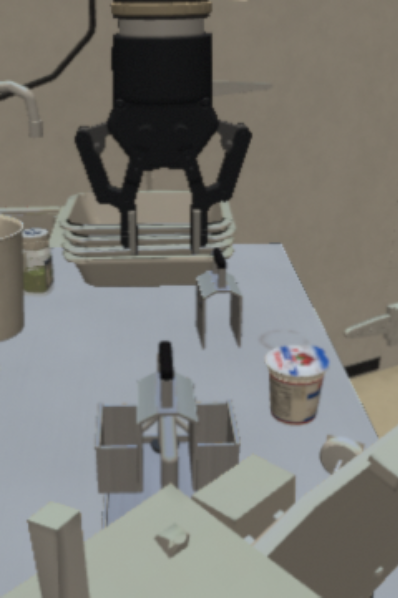

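The caddy hangs level and still astride the bar (px 167,400), the plain saddle stands where it was (px 218,310), and the gripper is clear. Handing in.

```bash
python3 -c "
from plant import robot
print(robot.close_job())"
```

```text
the job is handed in; nothing more can be done
None
```

The caddy hangs level and still on the bar with one pocket on each side, the plain saddle was left where it stood, and the job was handed in at about 20 s; the first grasp closed on air because the fingertips sat about 34 mm higher than the TCP and nose_length imply, so I corrected for that and gripped again.

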